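# Clamp a clock movement in the torque-limited bench holder

### The job

Grip the loose clock movement without crushing it and set it down gently, flat on the bed of the holder, between the two jaws, its long sides along the jaws. Then turn the black knob clockwise until its slip clutch clicks once, so that the movement is held at the set torque, and stop there: do not turn on to a second click. Let go and leave the other things on the bench alone.

Things in the scene. Friction and masses are not known exactly. Their poses are not given: they have to be found in the camera images.
- movement: the clock movement: a loose rectangular block of brass plates round steel works, 44 (its x) x 32 (its y) x 26 mm high, about 0.1 kg, a 6 mm arbor stub standing up off-centre; standing upright on the bench. Origin: centre of its underside.
- holder: the grey movement holder, fixed to the bench: base 90 (x) x 190 mm (y, -89 to +101), its top, the bed, 20 mm above the bench. A gearbox (62 x 66 mm, top 52 mm above the bench) at y = +25 to +91 mm carries the knob at y = +58. Origin: on the bench, in the middle of the bed's width (x = 0).
- fixed_face (a point): on the holder: middle of the fixed steel jaw's clamping face, at bed height (20 mm); the face looks to the holder's +y. Jaws are 40 mm wide in x and end 42 mm above the bench. Beside the bed between the jaws, two rails stand 5 mm above it, inner faces 50 mm apart in x, outer faces 62 mm: fingertips over them must stay more than 25 mm above the bench.
- jaw: the sliding steel jaw, 40 x 22 x 22 mm, its face plate backed by rubber (gives, 12 N per mm). Origin: lower edge of the clamping face, middle of its width, at bed height. It slides towards the fixed jaw (holder -y) as the knob turns clockwise, and stays where left. The jaws start 37 to 42 mm apart: a movement with its y along the holder's y has 5 to 10 mm of play.
- knob: the black torque-limiting knob over the collar: a bar grip 46 mm long (x), 14 thick (y), 34 high, 68 to 102 mm above the bench, on a 34 mm disc. Turned clockwise from above, it closes the jaw: light, about 0.12 N m, for 0.8 to 1.7 rad until the movement is pinched; then the resistance mounts to about 0.3 N m and the clutch clicks. Origin: on the axis, 62 mm above the bench.
- click_pin (a joint): height in m of the small steel indicator pin in the top of the knob bar, 10 mm from the axis towards its +x end: 0 (flush) before the click, 0.0024 after one click, 0.0047 after two. Also, before the click the white line on the knob's top (-x end) stands over the black line on the 52 mm aluminium collar below; each click puts it 0.39 rad farther clockwise.
- knob_grip (a point): on the knob's axis, 90 mm above the bench: a height to grip. The click: some 0.4 rad after the pinch the knob snaps 0.39 rad ahead of its collar into the next notch and the resistance collapses, even reverses. A second click comes some 0.4 rad farther. Let go before the click, the knob falls back; after it, it stays.
- jar: bystander: a clear jar with a steel cap, 48 mm diameter, 55 mm high; origin: centre of its underside.
- screwdriver: bystander: a wood-handled screwdriver, 150 mm long along its x.
- loupe: bystander: a black eye loupe, 38 mm diameter, 30 mm high.
Not all that is in view belongs to the job. What is shaped like the movement but blue, purple or red is not meant.

How it is judged:
By the outcome, as a careful person would: the job done as asked, in the order asked, and still so for the second after the job is handed in, with the robot touching nothing.
It also fails if it takes over 72 s, if anything falls off the work surface, if the arm or the gripper's body presses on something with over 40 N, if the wrist force passes 120 N, or if a joint passes its speed limit or range.

### The arm

A 6-joint arm with a two-finger parallel gripper is mounted at the origin on the work surface. World frame = base frame: x ahead of the robot, y to its left, z up, the work surface at z = 0. Lengths are in mm, angles in rad, forces in N, time in s.
With the tool pointing down it reaches from about 275 to 875 mm from the base axis. Payload 12.5 kg.
Tool frame: the origin (TCP) lies midway between the tips of the shut fingers; the grasp point (between the pads) lies bot.grip_depth behind it (bot.grip_depth is the distance from the TCP to the grasp point, in mm); z points along the fingers, y is the line along which they close (so a half turn about z gives the same grasp; the last joint's range is limited). The gripper opens to 85 mm and grips with 20 to 120 N. Pads are 22 mm wide; open, the fingers measure 114 mm over their backs; the gripper's body (76 mm by 85 mm) begins 54 mm behind the grasp point. The pads swing forward as they close: fully open they stand 13 mm farther back than shut.
Start: joints at [-1.227, 0.351, 1.652, -0, 1.139, -0.085], TCP at [228.695, -500.183, 209.89] pointing down, gripper open.
Joint ranges: [-2.75, 2.75], [-0.79, 2.1], [0.01, 2.65], [-1.57, 4.71], [0.07, 3.14], [-2.87, 2.87]. Speed limits (rad/s): [2.22, 2.22, 2.79, 3.14, 3.14, 3.14].

### API

Orientations are given as a 3x3 rotation matrix whose columns are the frame's x, y, z axes.
In Python, from plant import bot, claw, ik, get_obs, cams, workorder, spotter gives the robot as it stands. Calls block until the motion is done:
- bot.goto(position, orientation): joint-space move of the TCP to a pose.
- bot.line_to(position, attitude=None, speed=150, until_force=None): straight line of the TCP; attitude=None keeps the orientation; speed is the mean speed in mm/s. With until_force (N) it stops when the force on the tool has changed by that much, and returns True; else False.
- bot.move_joints(angles): joint-space move.
- claw.command_gripper(opening): finger opening in mm; the grip force is fixed at half the most; returns when the fingers have stopped.
- bot.dwell(seconds).
- ik(position, orientation): joint angles nearest the present ones, or None.
- get_obs(): the state.
- cams.snapshot(name): name is "side" or "top"; returns a dict with "color" (384x512x3 uint8, red, green, blue), "depth" (384x512 float32, mm along the optical axis (not along the pixel's ray), 0 where there is no reading), "fx", "fy", "cx", "cy" (pixels), "R" (3x3) and "t" (3): a world point X has camera coordinates R X + t. Camera axes: x right, y down, z forward; pixel columns grow to the right and rows downward; lengths in mm; the calibration is good to about 2 mm. A picture is of the moment at which its call begins.
A pose or a line that the arm cannot do raises bot.Unreachable and nothing moves.
- workorder.sign_off(): hands the job in; it is judged then, once.
Trained networks look in the newest picture that a camera, given by its name, has taken for a name from the list of things; names that differ only in an ending like _2 or _b are one class to them, and where a whole thing is asked for, a point or a joint stands for the part that bears it (a point fixed in the world has none). Each returns a list of dicts, best first, with "confidence" (0 to 1); they miss things now and then, are a little off and sometimes report something else, mostly with a low value. They report only what shows in the picture. A call takes as long as a camera call. They do not tell look-alikes from the thing itself.
- spotter.find_in(camera, thing): "xy" ([column, row] in pixels, amid what is visible of it).
- spotter.cut_out(camera, thing): "pixels" (384x512 bool, what is visible of it) and "xy" ([column, row] in pixels, amid what is visible of it).
- spotter.pinpoint(camera, thing): "xy" ([column, row] in pixels: a listed point, or the origin of a listed thing).
The state is a dict: "t": time; "joint_positions": joint angles; "joint_velocities": joint speeds; "effort": joint torques, N m; "eef_pos": TCP position; "tcp_rot": TCP orientation; "wrist_force": force on the tool from outside, world axes, zero at the start; "wrist_torque": the same for the moment, N m; "opening": finger opening in mm; "grasp_force": force on a finger pad.
Only numpy, scipy, OpenCV 4.12 (cv2) and the standard library are available. Lean on these libraries where they do the work, as an engineer would, in place of code of your own. Each camera call takes 0.05 s, during which the arm holds its last target. There are 200 camera calls.

## Working session

There is one attempt and no reset: what is moved stays moved. The work goes in short steps, each a Python script; the robot and the scene stay as the last script left them, time stands still between calls to the robot, and variables do not carry over. Pictures are saved under pics/ and viewed, at most 10 in all, crops included, and the job is handed in when it is done.

```bash
ls; mkdir -p pics
cat > h.py <<'E'
import numpy as np, cv2
from plant import bot, claw, ik, get_obs, cams, workorder, spotter
def save(n,f,box=None,s=1):
    p=cams.snapshot(n); c=p["color"][:,:,::-1]
    if box: c=c[box[1]:box[3],box[0]:box[2]]
    c=cv2.resize(np.ascontiguousarray(c),None,fx=s,fy=s,interpolation=cv2.INTER_CUBIC); cv2.imwrite("pics/"+f,c); return p
def at_z(p,xy,z):
    "world point on pixel ray at height z"
    d=p["R"].T@np.array([(xy[0]-p["cx"])/p["fx"],(xy[1]-p["cy"])/p["fy"],1]); o=-p["R"].T@p["t"]
    return o+d*(z-o[2])/d[2]
def cloud(p):
    v,u=np.mgrid[:384,:512]; d=p["depth"]
    X=np.stack([(u-p["cx"])/p["fx"]*d,(v-p["cy"])/p["fy"]*d,d],-1)
    return (X-p["t"])@p["R"]
E
python3 - <<'E'
from h import *
np.set_printoptions(precision=1,suppress=True)
P={n:save(n,n+"0.png",s=1.5) for n in("top","side")}
z=dict(movement=0,holder=0,fixed_face=20,jaw=20,knob=62,knob_grip=90,jar=0,screwdriver=0,loupe=0)
for n in P:
  print(n,-P[n]["R"].T@P[n]["t"],bot.grip_depth)
  for t in z:
    print(t,[(round(r["confidence"],2),np.array(r["xy"]),at_z(P[n],r["xy"],z[t])[:2]) for r in spotter.pinpoint(n,t)[:4]])
E
```

```text
pics
top [ 451.3  -33.6 1130. ] 18.700000000000003
movement [(0.75, array([372.2, 189.3]), array([ 575.7, -353.9])), (0.61, array([308.8, 179.1]), array([ 608.1, -173.2])), (0.61, array([367.9, 150.8]), array([ 688.8, -347.4])), (0.6, array([336.4, 138.5]), array([ 727.2, -257.7]))]
holder [(0.59, array([241.7, 215.4]), array([505.4,  22.7]))]
fixed_face [(0.74, array([259.8, 205. ]), array([533.3, -30. ]))]
jaw [(0.57, array([249.6, 211.6]), array([514.9,  -0.8]))]
knob [(0.54, array([223.4, 221. ]), array([487.9,  69.6]))]
knob_grip [(0.53, array([220.2, 223.2]), array([481.2,  75.5]))]
jar [(0.49, array([329.9, 232.1]), array([ 454.9, -228.3]))]
screwdriver [(0.62, array([147. , 244.4]), array([425.6, 296.3]))]
loupe [(0.69, array([166.6, 145.7]), array([714.9, 244.4]))]
side [289.7 640.6 706. ] 18.700000000000003
movement [(0.68, array([241.7, 144.4]), array([ 727.1, -251.7])), (0.66, array([301.5, 142.4]), array([ 574. , -340.6])), (0.63, array([269.1, 171.5]), array([ 605.4, -172.5])), (0.57, array([260.7, 131. ]), array([ 706.5, -340.9]))]
holder [(0.71, array([275.7, 232.1]), array([503.8,  23.7]))]
fixed_face [(0.75, array([276.8, 206.9]), array([526.8, -34.9]))]
jaw [(0.48, array([272.4, 224.5]), array([513.5,  22.9]))]
knob []
knob_grip [(0.68, array([276.4, 223.3]), array([484.6,  79.2]))]
jar [(0.75, array([327.3, 176.3]), array([ 458. , -223.8]))]
screwdriver [(0.62, array([255.1, 345. ]), array([430.6, 293.8]))]
loupe [(0.77, array([142.6, 269.3]), array([713.3, 244.9]))]
```

View pics/top0.png

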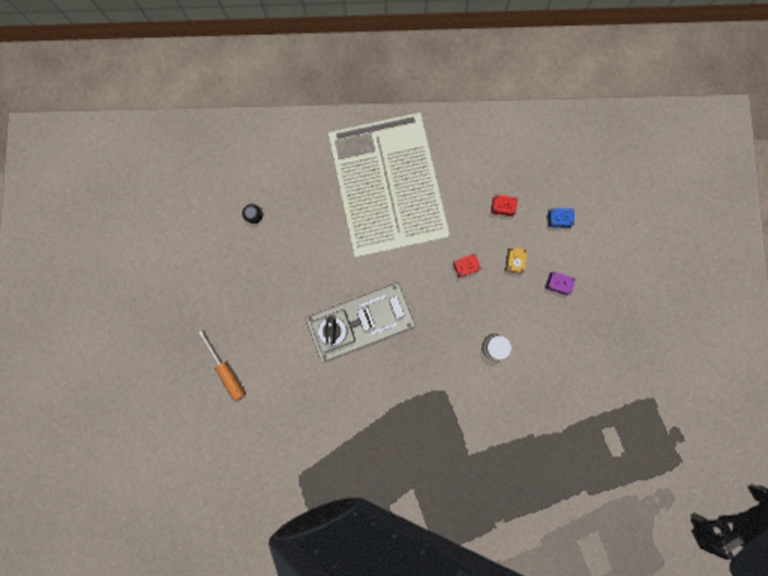

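View pics/side0.png

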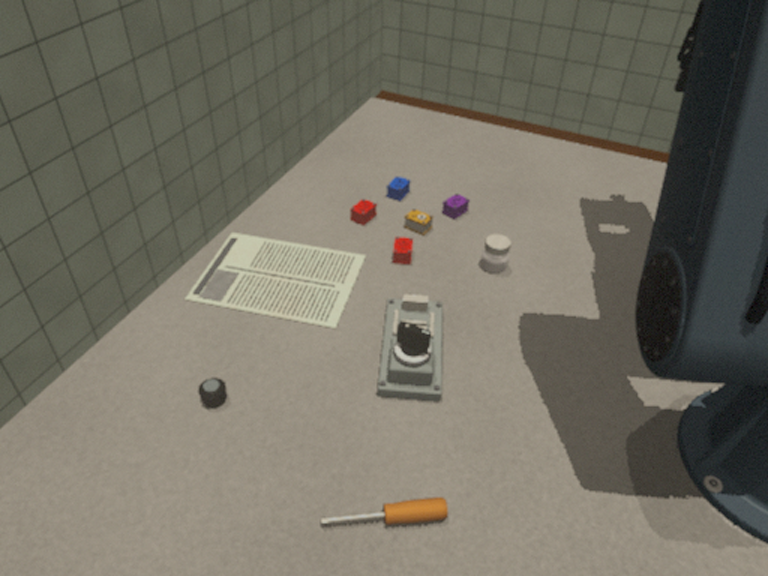

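The top view (1.5x pixels) shows five blocks shaped like the movement: red (505,205), blue (561,217), purple (560,283), red (467,265) and brass (517,261). Only the brass one at (517,261), with its pale arbor, fits the description. I'll confirm it in an enlarged crop and measure it along with the holder.

Run:
```python
from h import *
np.set_printoptions(precision=2,suppress=True)
p=save("top","crop1.png",(195,125,395,250),4)
c=cloud(p)
def pts(n,t,near,zlo,zhi):
    for r in spotter.cut_out(n,t):
        if np.hypot(*(np.array(r["xy"])-near))<12:
            q=c[r["pixels"]]; print(t,r["xy"],r["pixels"].sum(),"z pct",np.percentile(q[:,2],[5,50,95]))
            q=q[(q[:,2]>zlo)&(q[:,2]<zhi)][:,:2]
            (cx,cy),wh,a=cv2.minAreaRect(q.astype(np.float32)); print("  rect",cx,cy,wh,a,"mean",q.mean(0),len(q))
pts("top","movement",(344,174),15,34)
pts("top","holder",(240,215),14,30)
# arbor / knob / jaws by depth within holder region
m=(np.abs(c[...,0]-510)<90)&(np.abs(c[...,1]-20)<120)
for lo,hi in((14,27),(35,46),(47,57),(85,110)):
    q=c[m&(c[...,2]>lo)&(c[...,2]<hi)][:,:2].astype(np.float32)
    print(lo,hi,len(q),cv2.minAreaRect(q) if len(q)>5 else '')
```

```text
movement [342.4, 174.9] 218 z pct [ 3.5  27.19 31.48]
  rect 622.0650024414062 -270.48394775390625 (31.83359718322754, 43.75674057006836) 80.5185546875 mean [ 621.42 -269.91] 180
holder [240.4, 215.4] 2077 z pct [ 18.39  23.64 100.02]
  rect 508.7272644042969 27.604537963867188 (89.87287139892578, 189.32427978515625) 20.20809555053711 mean [512.9   11.38] 1284
14 27 1304 ((508.7509460449219, 27.91704559326172), (90.29146575927734, 189.93765258789062), 20.265989303588867)
35 46 207 ((506.57391357421875, 24.65264129638672), (50.054325103759766, 160.8325653076172), 23.207548141479492)
47 57 241 ((507.5577697753906, 31.283836364746094), (62.24285888671875, 162.3040313720703), 20.537416458129883)
85 110 105 ((490.56414794921875, 76.0643310546875), (13.744584083557129, 44.46122741699219), 89.39100646972656)
```

View pics/crop1.png

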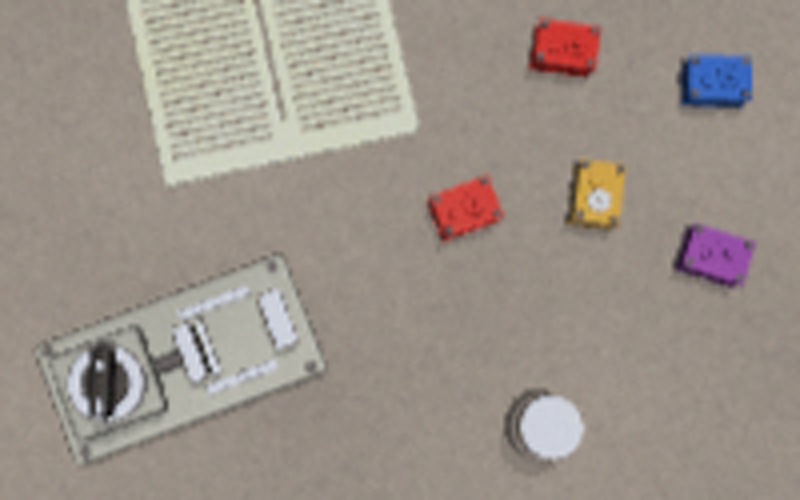

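The crop confirms it: the brass block with the steel arbor is at crop (598,193), full-image (344,173). The others are red, blue or purple. The depth rectangle gives the holder yaw as about 20.2° and its origin near (510.8,22.2). Next are the jaw gap, the knob bar angle and the wrist ranges.

```bash
cat >> h.py <<'E'
YH=np.radians(20.25); HX=np.array([np.cos(YH),np.sin(YH)]); HY=np.array([-HX[1],HX[0]]); HO=np.array([508.75,27.8])-6*HY
def down(a):
    "tool pointing down, tool y (closing line) at world angle a"
    y=np.array([np.cos(a),np.sin(a),0]); z=np.array([0,0,-1.]); return np.c_[np.cross(y,z),y,z]
E
python3 - <<'E'
from h import *
np.set_printoptions(precision=1,suppress=True)
for n in("top","side"):
    p=cams.snapshot(n); c=cloud(p); d=c[...,:2]-HO; hx=d@HX; hy=d@HY; z=c[...,2]
    m=(abs(hx)<14)&(hy>-90)&(hy<28)
    i=np.argsort(hy[m])
    b=np.round(hy[m]/2)*2
    print(n,[(int(v),int(np.median(z[m][b==v])),int(z[m][b==v].max())) for v in np.unique(b)])
    k=(abs(hx)<40)&(abs(hy-58)<40)&(z>88)&(z<110)
    q=np.argwhere(k)[:,::-1]; X=c[k][:,:2]; print("knob",X.mean(0),cv2.minAreaRect(X.astype(np.float32)))
    for t,zz in(("fixed_face",20),("jaw",20),("knob_grip",90)):
        r=spotter.pinpoint(n,t)
        if r: e=at_z(p,r[0]["xy"],zz)[:2]-HO; print(t,r[0]["confidence"],e@HX,e@HY)
M=np.array([622.07,-270.48])
K=HO+58*HY
for a in np.radians([-9.5,170.5]): print("mov",a,ik([*M,6.5],down(a)))
B=HO-38*HY
for a in (YH,YH+np.pi): print("bed",a,ik([*B,26.5],down(a)))
for a in (np.pi/2,-np.pi/2): print("knob",a,ik([*K,72],down(a)))
E
```

```text
top [(-90, 3, 3), (-88, 20, 23), (-86, 20, 23), (-84, 20, 26), (-82, 21, 23), (-80, 19, 22), (-78, 22, 25), (-76, 40, 43), (-74, 42, 46), (-72, 43, 44), (-70, 42, 45), (-68, 42, 44), (-66, 44, 45), (-64, 41, 44), (-62, 44, 46), (-60, 37, 47), (-58, 22, 23), (-56, 21, 24), (-54, 22, 25), (-52, 20, 23), (-50, 22, 25), (-48, 23, 26), (-46, 21, 22), (-44, 18, 24), (-42, 22, 24), (-40, 20, 28), (-38, 22, 23), (-36, 20, 24), (-34, 22, 23), (-32, 20, 23), (-30, 21, 24), (-28, 21, 25), (-26, 19, 22), (-24, 23, 25), (-22, 19, 22), (-20, 21, 23), (-18, 38, 47), (-16, 43, 44), (-14, 43, 46), (-12, 43, 45), (-10, 41, 45), (-8, 41, 47), (-6, 41, 45), (-4, 43, 46), (-2, 43, 50), (0, 44, 46), (2, 44, 46), (4, 41, 42), (6, 25, 39), (8, 24, 38), (10, 23, 40), (12, 23, 40), (14, 37, 39), (16, 22, 37), (18, 22, 39), (20, 32, 41), (22, 21, 40), (24, 39, 53), (26, 50, 54), (28, 52, 55)]
knob [490.1  76. ] ((490.683349609375, 76.18771362304688), (13.535138130187988, 44.671897888183594), 89.4000473022461)
fixed_face 0.63 1.9073532853293962 -53.249083633801256
jaw 0.61 1.1998519863521437 -28.966695584588482
[... 351 characters left out ...]
, 39), (-14, 40, 42), (-12, 39, 41), (-10, 39, 42), (-8, 40, 42), (-6, 39, 40), (-2, 41, 41)]
knob [486.8  81.1] ((488.0445556640625, 78.58013153076172), (15.848790168762207, 46.112518310546875), 87.65457153320312)
fixed_face 0.65 -8.51796075557241 -67.46239377186886
jaw 0.53 -8.745627662251813 2.5967500532774745
knob_grip 0.93 -4.533297010636524 59.990452044107755
mov -0.16580627893946132 [-0.5  0.8  1.4 -0.   0.9 -0.3]
mov 2.975786374650332 [-0.5  0.8  1.4 -0.   0.9  2.8]
bed 0.3534291735288517 [-0.1  0.6  1.8 -0.   0.7 -0.5]
bed 3.495021827118645 [-0.1  0.6  1.8 -0.   0.7  2.7]
knob 1.5707963267948966 [ 0.1  0.5  1.9 -0.   0.8 -1.5]
knob -1.5707963267948966 [ 0.1  0.5  1.9 -0.   0.8  1.6]
```

Run:
```python
from h import *
np.set_printoptions(precision=2,suppress=True)
M=np.array([622.07,-270.48]); R=down(np.radians(-9.5))
def st(s): o=get_obs(); print(s,o["t"],o["eef_pos"],o["wrist_force"],o["opening"],o["grasp_force"])
st("start")
claw.command_gripper(62)
bot.goto([*M,110],R); bot.line_to([*M,6.5],speed=120); st("down")
for w in (44.5,43.5,42.5,41.5):
    claw.command_gripper(w); st(w)
    if get_obs()["grasp_force"]>8: break
bot.line_to([*M,130],speed=120); bot.dwell(.3); st("up")
save("side","held.png",(170,20,400,180),3)
```

```text
start 1.55 [ 228.68 -500.21  209.9 ] [ 0.07 -0.19  0.12] 85.40655690716186 0.0
down 4.6417 [ 622.6  -270.78    7.38] [0.53 0.32 0.25] 62.116262995353516 0.0
44.5 4.9583 [ 622.23 -270.54    6.9 ] [-0.02 -0.12 -0.17] 44.74766142875054 0.0
43.5 5.175 [ 622.07 -270.47    6.54] [0.7  0.7  0.23] 43.54538097144715 0.0
42.5 5.3917 [ 622.07 -270.46    6.47] [ 0.62  0.19 -0.09] 42.152881906484 0.0
41.5 5.6083 [ 622.05 -270.49    6.48] [-0.25  0.11  0.05] 41.5539325781111 0.0
up 7.0917 [ 621.97 -270.45  129.62] [-0.4  -0.38 -0.38] 41.46467630437667 0.0
```

View pics/held.png

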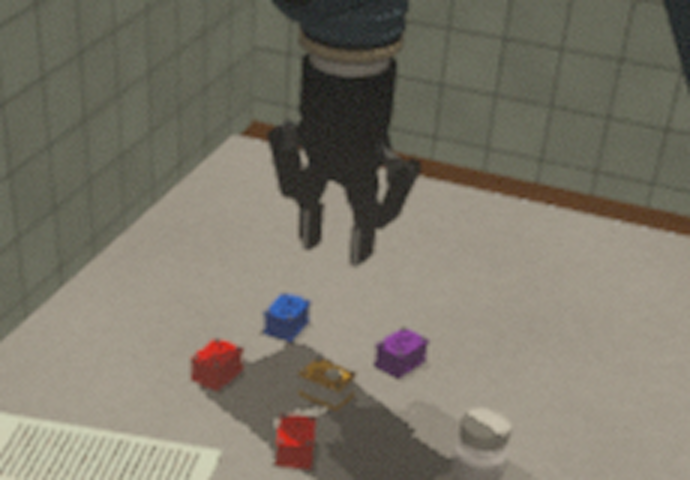

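The fingers closed to 41.5 mm without touching the block. It still stands at crop (327,375), unmoved. I'll re-measure it, go down again and close further in small steps, watching the force.

Run:
```python
from h import *
np.set_printoptions(precision=2,suppress=True)
M=np.array([622.07,-270.48])
p=cams.snapshot("side"); c=cloud(p)
m=(abs(c[...,0]-M[0])<40)&(abs(c[...,1]-M[1])<40)&(c[...,2]>21)&(c[...,2]<36)
q=c[m]; print("top-plate side cam",len(q),cv2.minAreaRect(q[:,:2].astype(np.float32)),np.percentile(q[:,2],[5,50,95]))
def st(s): o=get_obs(); print(s,o["t"],o["eef_pos"],o["wrist_force"],o["opening"],o["grasp_force"])
claw.command_gripper(62)
bot.line_to([*M,6.0],speed=120); bot.dwell(.2); st("down")
for w in np.arange(42,34,-1.):
    claw.command_gripper(w); bot.dwell(.1); st(w)
    if get_obs()["grasp_force"]>3: break
```

```text
top-plate side cam 112 ((619.041259765625, -267.1493835449219), (34.22050476074219, 45.03996276855469), 77.78137969970703) [21.75 23.98 27.38]
down 8.9083 [ 622.34 -270.59    6.6 ] [-0.05 -0.19 -1.22] 61.86177401843285 0.0
42.0 9.3417 [ 622.07 -270.47    6.  ] [-0.67  0.47 -0.52] 42.04468524764958 0.0
41.0 9.6583 [ 622.06 -270.47    5.98] [ 0.36  0.15 -0.42] 40.93903607347002 0.0
40.0 9.975 [ 622.06 -270.5     6.  ] [-0.76  0.55  0.27] 39.73176427233747 0.0
39.0 10.2917 [ 622.11 -270.46    6.02] [-0.34 -0.03 -0.13] 39.1801866172768 0.0
38.0 10.6083 [ 622.08 -270.49    6.01] [0.16 0.4  0.15] 37.930460010756 0.0
37.0 10.925 [ 622.07 -270.48    6.  ] [0.66 0.15 0.33] 37.089345564657194 0.0
36.0 11.2417 [ 622.09 -270.45    6.01] [0.04 0.27 0.49] 36.25315012734333 0.0
35.0 11.5583 [ 622.08 -270.49    6.01] [-0.71 -0.29 -0.79] 35.09534984951552 0.0
```

Run:
```python
from h import *
np.set_printoptions(precision=3,suppress=True)
print(get_obs()["tcp_rot"])
save("side","chk.png",(220,90,340,180),6)
```

```text
[[ 0.165  0.986  0.   ]
 [ 0.986 -0.165  0.   ]
 [ 0.     0.    -1.   ]]
```

View pics/chk.png

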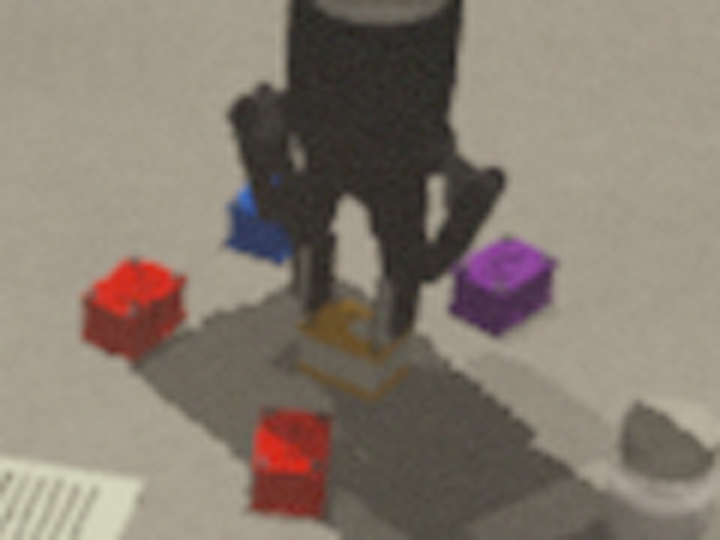

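The fingers look as if they stand over the top plate, or beside the block. I'll measure the tip positions from the side depth.

Run:
```python
from h import *
np.set_printoptions(precision=0,suppress=True)
p=cams.snapshot("side"); c=cloud(p); g=p["color"].astype(int)
print("pixel col row -> xyz, colour")
for u0,v0 in ((272,None),(286,None)):
    for v in range(126,156,2):
        print(u0,v,c[v,u0],g[v,u0],end=" | ")
        print()
p=cams.snapshot("top"); c=cloud(p)
m=(abs(c[...,0]-622)<70)&(abs(c[...,1]+270)<50)&(c[...,2]>20)
q=c[m]; print(len(q)); print(np.array([np.append(c[v,u],p["color"][v,u]) for v,u in np.argwhere(m)][::6]))
```

```text
pixel col row -> xyz, colour
272 126 [ 639. -259.   85.] [52 51 45] | 
272 128 [ 643. -270.   71.] [56 50 48] | 
272 130 [ 642. -269.   66.] [60 55 50] | 
272 132 [ 640. -266.   61.] [55 51 44] | 
272 134 [ 639. -265.   55.] [51 43 39] | 
272 136 [ 640. -268.   46.] [54 49 45] | 
272 138 [ 640. -267.   40.] [53 49 43] | 
272 140 [ 639. -267.   34.] [54 48 40] | 
272 142 [ 640. -271.   24.] [81 66 45] | 
272 144 [ 637. -263.   23.] [97 77 55] | 
272 146 [ 634. -257.   21.] [103  87  66] | 
272 148 [ 634. -258.   13.] [102  95  85] | 
272 150 [ 634. -259.    6.] [104  94  83] | 
272 152 [ 633. -257.    0.] [101  83  54] | 
272 154 [ 630. -250.   -1.] [101  95  85] | 
286 126 [ 599. -259.   97.] [54 51 46] | 
286 128 [ 598. -258.   91.] [51 46 42] | 
286 130 [ 596. -255.   87.] [55 51 47] | 
286 132 [ 595. -254.   82.] [46 47 39] | 
286 134 [ 594. -251.   77.] [51 50 45] | 
286 136 [ 594. -253.   70.] [50 44 42] | 
286 138 [ 595. -256.   61.] [46 47 42] | 
286 140 [ 594. -256.   55.] [52 50 44] | 
286 142 [ 593. -256.   48.] [51 44 41] | 
286 144 [ 593. -256.   42.] [53 49 46] | 
286 146 [ 598. -272.   23.] [82 70 50] | 
286 148 [ 598. -274.   15.] [97 89 74] | 
286 150 [ 598. -275.    7.] [98 93 79] | 
286 152 [ 597. -273.    2.] [96 79 55] | 
286 154 [ 594. -268.   -1.] [84 77 65] | 
2098
[[ 689. -235.  311.  121.  116.  108.]
 [ 683. -236.  323.   77.   82.   87.]
 [ 680. -233.  328.   79.   87.   92.]
 ...
 [ 554. -281.  387.   97.  106.  112.]
 [ 554. -291.  389.   90.   98.  104.]
 [ 552. -277.  387.   96.  103.  111.]]
```

The side depth puts the fingertips near z≈30 while the reported TCP is z=6. So the tips are about 24 mm above the TCP at this opening, just over the top plate. I'll open, check the tip height at 62 mm, then descend under force guard.

```bash
cat >> h.py <<'E'
def st(s): o=get_obs(); print(s,np.round([o["t"],*o["eef_pos"],*o["wrist_force"],o["opening"],o["grasp_force"],o["wrist_torque"][2]],2))
def prof(c,g,x,y,r=8):
    "lowest z of dark finger points near a vertical line"
    m=(abs(c[...,0]-x)<r)&(abs(c[...,1]-y)<20)&(c[...,2]>-5)&(c[...,2]<130)&(g.max(-1)<68)
    return np.round(np.sort(c[m][:,2])[:8])
E
python3 - <<'E'
from h import *
M=np.array([622.07,-270.48])
def look():
    p=cams.snapshot("side"); c=cloud(p); g=p["color"]; w=get_obs()["opening"]/2
    print("L",prof(c,g,M[0]+w+2,-266),"R",prof(c,g,M[0]-w-10,-258))
look()
claw.command_gripper(56); bot.dwell(.1); look()
print(bot.line_to([*M,-4],speed=50,until_force=5)); st("z-4"); look()
E
```

```text
L [28. 31. 32. 32. 32. 33. 34. 35.] R [36. 36. 39. 40. 41. 41. 42. 42.]
L [31. 32. 33. 34. 35. 35. 36. 38.] R [40. 42. 43. 44. 45. 45. 45. 46.]
False
z-4 [ 1.2590e+01  6.2174e+02 -2.7030e+02 -4.6400e+00  1.4000e-01 -4.6000e-01
 -4.5000e-01  5.5680e+01  0.0000e+00 -5.0000e-02]
L [21. 22. 24. 24. 25. 26. 28. 28.] R [28. 30. 31. 31. 33. 33. 34. 35.]
```

Run:
```python
from h import *
M=np.array([622.07,-270.48])
def look():
    p=cams.snapshot("side"); c=cloud(p); g=p["color"]; w=get_obs()["opening"]/2
    print("L",prof(c,g,M[0]+w+2,-266),"R",prof(c,g,M[0]-w-10,-258))
print(bot.line_to([*M,-16],speed=50,until_force=5)); bot.dwell(.1); st("low"); look()
for w in np.arange(46,37,-1.):
    claw.command_gripper(w); bot.dwell(.1); st(w)
    if get_obs()["grasp_force"]>3: break
look()
bot.line_to([*M,10],speed=80); bot.dwell(.1); st("up")
save("side","lift.png",(220,90,340,180),6)
```

```text
False
low [ 1.3130e+01  6.2215e+02 -2.7050e+02 -1.5940e+01 -1.6000e-01 -3.5000e-01
  3.3000e-01  5.6060e+01  0.0000e+00 -1.0000e-02]
L [14. 16. 17. 17. 19. 19. 20. 20.] R [17. 18. 19. 20. 21. 21. 23. 24.]
46.0 [ 1.3540e+01  6.2207e+02 -2.7049e+02 -1.5910e+01  3.0000e-02  2.4000e-01
 -3.1000e-01  4.6140e+01  3.4000e-01 -3.0000e-02]
45.0 [ 1.3860e+01  6.2197e+02 -2.7047e+02 -1.6000e+01 -1.8000e+00  8.1000e-01
  1.9800e+00  4.4770e+01  9.0000e-01 -2.0000e-02]
44.0 [ 1.4180e+01  6.2205e+02 -2.7045e+02 -1.6010e+01 -1.9900e+00  1.1000e+00
  1.2900e+00  4.4040e+01  8.2000e-01 -2.0000e-02]
43.0 [ 1.4490e+01  6.2223e+02 -2.7055e+02 -1.5850e+01 -9.4000e-01  7.2000e-01
  2.9500e+00  4.3600e+01  2.5650e+01 -4.0000e-02]
L [26. 27. 27. 27. 28. 29. 30. 31.] R [14. 15. 17. 19. 19. 19. 19. 22.]
up [ 1.5120e+01  6.2188e+02 -2.7033e+02  9.7400e+00  1.8000e-01 -1.5000e-01
 -9.2000e-01  4.3480e+01  2.5390e+01 -0.0000e+00]
```

View pics/lift.png

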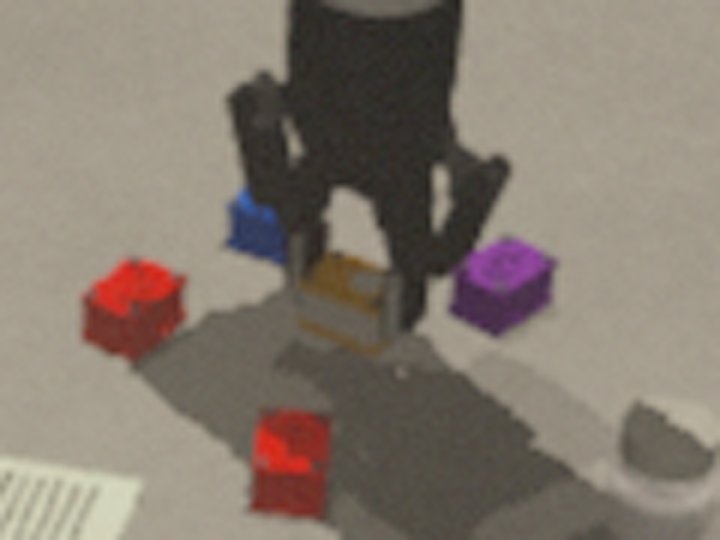

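Gripped at about 25 N and lifted: the block hangs level between the pads at crop (345,300), well off the bench. Now I'll carry it to the holder.

Run:
```python
from h import *
M=np.array([622.07,-270.48]); B=HO-38.8*HY
bot.line_to([*M,110],speed=150)
bot.goto([*B,110],down(YH)); st("over")
bot.line_to([*B,38],speed=80); bot.dwell(.3); st("near")
p=save("side","near.png",(225,155,325,245),6)
p=cams.snapshot("side"); c=cloud(p); g=p["color"].astype(int)
d=c[...,:2]-HO; hx,hy=d@HX,d@HY
m=(abs(hx)<30)&(abs(hy+39)<30)&(g[...,0]-g[...,2]>22)&(c[...,2]>45)
print("brass",m.sum(),np.percentile(hx[m],[2,50,98]),np.percentile(hy[m],[2,50,98]),np.percentile(c[...,2][m],[2,50,98]))
```

```text
over [ 1.7050e+01  5.2504e+02 -1.5020e+01  1.1001e+02 -3.6000e-01 -3.7000e-01
 -2.9000e-01  4.4080e+01  2.5380e+01 -0.0000e+00]
near [ 1.8400e+01  5.2438e+02 -1.4240e+01  3.8250e+01 -7.1000e-01  1.5000e-01
 -1.4600e+00  4.3390e+01  2.5390e+01 -1.0000e-02]
brass 268 [-22.39579203   0.69989373  24.73627486] [-53.06152096 -28.48785871 -15.5456577 ] [ 52.26580695  77.84760292 217.34354177]
```

View pics/near.png

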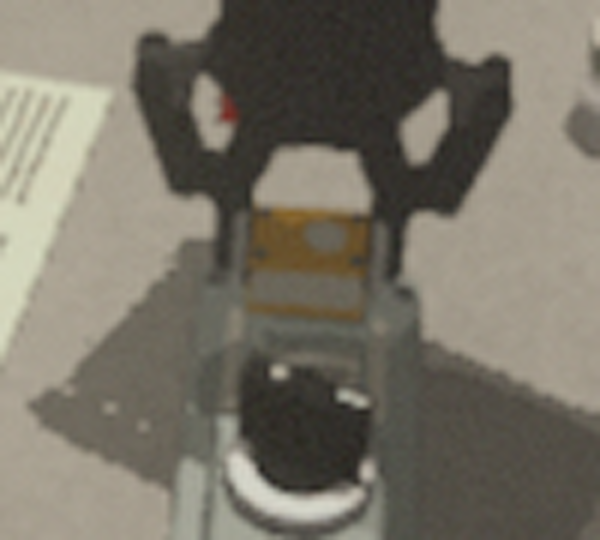

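Run:
```python
from h import *
np.set_printoptions(precision=1,suppress=True)
p=cams.snapshot("side"); c=cloud(p); g=p["color"].astype(int)
d=c[...,:2]-HO; hx,hy,z=d@HX,d@HY,c[...,2]
m=(abs(hx)<23)&(abs(hy+39)<24)&(g[...,0]-g[...,2]>22)&(z>50)&(z<84)
for lo,hi in((50,60),(70,84)):
    k=m&(z>lo)&(z<hi); print(lo,k.sum(),hx[k].min(),hx[k].max(),np.percentile(hy[k],[0,5,50,95,100]),np.percentile(z[k],[0,50,100]))
# jaws seen now by side cam
for lo,hi in((-70,-50),(-25,0)):
    k=(abs(hx)<16)&(hy>lo)&(hy<hi)&(z>36)&(z<46); print("jaw",k.sum(),np.percentile(hy[k],[5,50,95]) if k.any() else '')
# finger tips (front faces, y~-28)
for s in(-1,1):
    k=(abs(hx*s-26)<9)&(abs(hy+29)<7)&(z>38)&(z<90); zz=np.sort(z[k]); print("tip",s,zz[:8])
u=[( c[v,u][2],hx[v,u],hy[v,u],*g[v,u]) for u in (265,) for v in range(196,216,2)]; print(np.array(u))
```

```text
50 49 -20.67062478031221 20.456752672638146 [-25.1 -24.8 -22.9 -20.8 -19.8] [51.  56.4 59.8]
70 194 -21.226420936222908 21.99278263406721 [-55.3 -52.3 -33.1 -22.1 -21. ] [71.7 78.1 83.1]
jaw 0 
jaw 43 [-16.2 -11.5  -2.4]
tip -1 [51.9 54.5 58.  59.1 61.3 61.6 61.7 61.7]
tip 1 [52.3 53.3 56.4 58.6 60.3 61.2 63.1 64.2]
[[ 81.5  23.9 -27.1  90.   86.   78. ]
 [ 78.7  23.6 -23.6  88.   85.   75. ]
 [ 68.6  23.4 -27.9  85.   82.   75. ]
 [ 66.1  23.1 -24.   87.   83.   77. ]
 [ 19.5  23.8 -66.5 103.  101.   84. ]
 [ 17.2  23.5 -62.1 114.  109.   95. ]
 [ 17.3  23.  -55.1 120.  117.  102. ]
 [ 18.9  22.6 -46.6 118.  114.  102. ]
 [ 16.8  22.2 -42.   94.   93.   83. ]
 [ 17.2  21.8 -35.   92.   90.   84. ]]
```

The block sits over the gap and lines up with the holder within about 1 mm: front edge 5.5 mm from the sliding jaw, back edge about 3 mm from the fixed one. I'll shift it 1 mm and lower it under force guard.

Run:
```python
from h import *
B=HO-37.9*HY
bot.line_to([*B,13],speed=60); bot.dwell(.2); st("13")
print(bot.line_to([*B,1],speed=12,until_force=2.5)); bot.dwell(.1); st("contact")
p=cams.snapshot("side"); c=cloud(p); g=p["color"].astype(int)
d=c[...,:2]-HO; hx,hy,z=d@HX,d@HY,c[...,2]
m=(abs(hx)<23)&(abs(hy+39)<24)&(g[...,0]-g[...,2]>22)&(z>38)&(z<52)
print(m.sum(),np.percentile(hy[m],[1,5,50,95,99]),np.percentile(z[m],[1,50,99]))
```

```text
13 [ 1.9320e+01  5.2414e+02 -1.3420e+01  1.3280e+01 -6.0000e-02 -8.0000e-02
 -2.3400e+00  4.3200e+01  2.5380e+01 -4.0000e-02]
True
contact [ 2.0140e+01  5.2391e+02 -1.3370e+01  4.0900e+00 -4.9000e-01  1.4000e-01
  6.3000e+00  4.3160e+01  2.6170e+01  1.0000e-02]
210 [-62.44387917 -60.11799838 -34.19841745 -21.18975453 -19.74159266] [38.49666412 44.03040031 47.66197286]
```

Run:
```python
from h import *
np.set_printoptions(precision=2,suppress=True)
B=HO-37.9*HY
for w in (45,47,54): claw.command_gripper(w); st(w)
bot.line_to([*B,60],speed=80); bot.line_to([*B,150],speed=200)
K=HO+58*HY
bot.goto([*(B+[-150,-150]),200],down(YH)); st("clear")
p=save("top","placed.png",(195,180,285,250),8); c=cloud(p); g=p["color"].astype(int)
d=c[...,:2]-HO; hx,hy,z=d@HX,d@HY,c[...,2]
m=(abs(hx)<30)&(abs(hy+39)<30)&(z>38)&(z<60)&(g[...,0]-g[...,2]>40)
q=np.c_[hx[m],hy[m]].astype(np.float32); print("block",len(q),cv2.minAreaRect(q),np.median(z[m]))
k=(abs(hx)<40)&(abs(hy-58)<40)&(z>92)&(z<110)
print("knob",cv2.minAreaRect(c[k][:,:2].astype(np.float32)),K)
```

```text
45 [ 20.41 523.33 -13.34   3.57  -0.28  -0.38  -0.06  44.72   0.    -0.02]
47 [ 20.62 523.36 -13.31   3.6   -0.19  -0.34  -0.01  47.15   0.     0.01]
54 [ 20.87 523.38 -13.31   3.67   0.49  -0.86  -0.01  53.68   0.     0.01]
clear [  23.19  374.41 -163.05  199.47    0.74    0.3    -0.04   54.09    0.
    0.04]
block 150 ((1.2437171936035156, -39.39789962768555), (31.65201759338379, 43.163204193115234), 89.63811492919922) 47.62671940812824
knob ((490.6647644042969, 76.1003646850586), (13.64431095123291, 44.62346649169922), 89.53611755371094) [490.75  76.59]
```

View pics/placed.png

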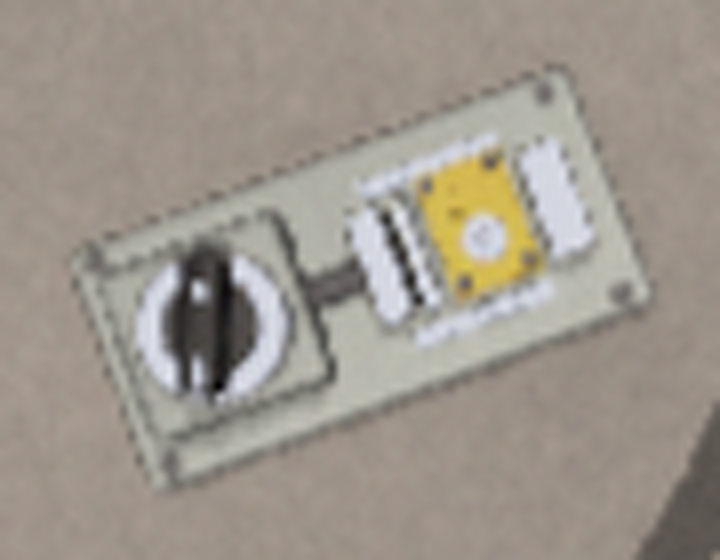

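Placement is good: the block lies flat (top at z≈47), square to within 0.4°, clear of both jaws. The knob's pin is at crop (200,292) and its white line at (195,370). Now I'll grip the knob.

Run:
```python
from h import *
np.set_printoptions(precision=3,suppress=True)
K=np.array([490.7,76.3]); R=down(np.pi/2)
q=ik([*K,150],R); print(q); assert q[5]<-1.2
claw.command_gripper(45)
bot.goto([*K,150],R); 
print(bot.line_to([*K,57],speed=80,until_force=5)); bot.dwell(.1); st("at knob")
p=cams.snapshot("side"); c=cloud(p); g=p["color"]; 
m=(abs(c[...,0]-490)<12)&(c[...,1]>88)&(c[...,1]<125)&(c[...,2]>50)&(c[...,2]<130)&(g.max(-1)<70)
print("tip z",np.sort(c[m][:,2])[:10])
for w in (20,15,13,11):
    claw.command_gripper(w); bot.dwell(.1); st(w)
    if get_obs()["grasp_force"]>20: break
print(get_obs()["joint_positions"])
p=save("side","knobgrip.png",(225,155,325,255),6)
```

```text
[ 0.06   0.331  1.848 -0.     0.963 -1.51 ]
False
at knob [ 25.97 490.98  76.33  57.43  -0.36   0.88  -0.76  45.15   0.     0.01]
tip z [51.96  52.793 53.618 54.024 55.988 65.423 65.65  66.365 66.903 67.086]
20 [ 26.48 490.68  76.29  57.    -0.48  -0.07  -0.01  20.09   0.     0.03]
15 [ 26.81 490.8   76.22  57.03   1.19  -0.58  -0.55  14.88   0.6   -0.05]
13 [ 27.12 490.81  75.99  57.11   0.53  -5.52   1.81  13.9   24.72   0.04]
[ 0.06   0.48   1.909 -0.001  0.752 -1.51 ]
```

View pics/knobgrip.png

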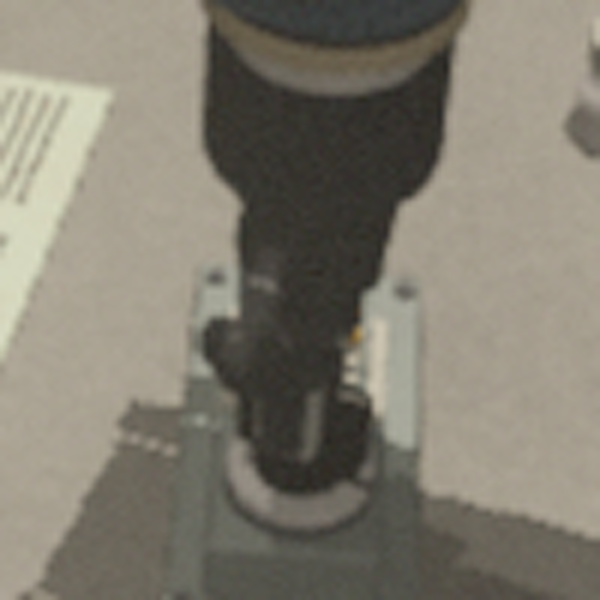

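The fingers straddle the bar at crop (290,430) with 25 N and stay clear of the collar. I'll turn clockwise (J6 increasing), coarse first and then in small steps, watching the torque.

```bash
cat >> h.py <<'E'
def turn(q,j6):
    q=list(q); q[5]=j6; bot.move_joints(q); o=get_obs(); return o["t"],o["wrist_torque"][2],o["joint_positions"][5],o["grasp_force"]
E
python3 - <<'E'
from h import *
np.set_printoptions(precision=3,suppress=True)
claw.command_gripper(11)
q0=list(get_obs()["joint_positions"]); np.save("q0.npy",q0); a=q0[5]
for s in (.25,.5,.7):
    print(s,np.array(turn(q0,a+s)))
while s<1.8:
    s+=.05; r=turn(q0,a+s); r2=get_obs()["wrist_torque"][2]; print(round(s,2),np.array(r))
    if abs(r[1])>.2: break
st("end")
E
```

```text
0.25 [27.742 -0.032 -1.26  58.827]
0.5 [28.092 -0.03  -1.01  58.957]
0.7 [28.4   -0.029 -0.81  59.078]
0.75 [28.65   0.14  -0.76  59.115]
0.8 [28.9    0.09  -0.71  59.133]
0.85 [29.15   0.012 -0.66  59.164]
0.9 [29.4    0.15  -0.61  59.201]
0.95 [29.65   0.13  -0.56  59.236]
1.0 [29.9    0.129 -0.51  59.28 ]
1.05 [30.15   0.068 -0.46  59.321]
1.1 [30.4    0.136 -0.41  59.364]
1.15 [30.65   0.106 -0.36  59.405]
1.2 [30.9    0.083 -0.31  59.447]
1.25 [31.15   0.107 -0.26  59.489]
1.3 [31.4    0.077 -0.21  59.531]
1.35 [31.65   0.094 -0.16  59.571]
1.4 [31.9    0.088 -0.11  59.613]
1.45 [32.15   0.074 -0.06  59.654]
1.5 [32.4    0.143 -0.01  59.695]
1.55 [32.65   0.149  0.04  59.736]
1.6 [32.9    0.047  0.09  59.778]
1.65 [33.15   0.05   0.14  59.819]
1.7 [33.4    0.079  0.19  59.86 ]
1.75 [33.65   0.147  0.24  59.917]
1.8 [33.9    0.121  0.29  59.959]
end [ 33.9  489.26  74.58  57.15  -8.58 -15.97   8.9   13.31  59.96   0.12]
```

Run:
```python
from h import *
t=[]
for i in range(10): bot.dwell(.02); t.append(get_obs()["wrist_torque"][2])
print(np.round(t,3))
save("side","a.png",(225,155,325,255),4); save("top","b.png",(195,170,295,270),4)
cv2.imwrite("pics/ab.png",np.hstack([cv2.imread("pics/a.png"),cv2.imread("pics/b.png")]))
```

```text
[0.105 0.11  0.118 0.138 0.106 0.146 0.109 0.107 0.115 0.122]
```

View pics/ab.png

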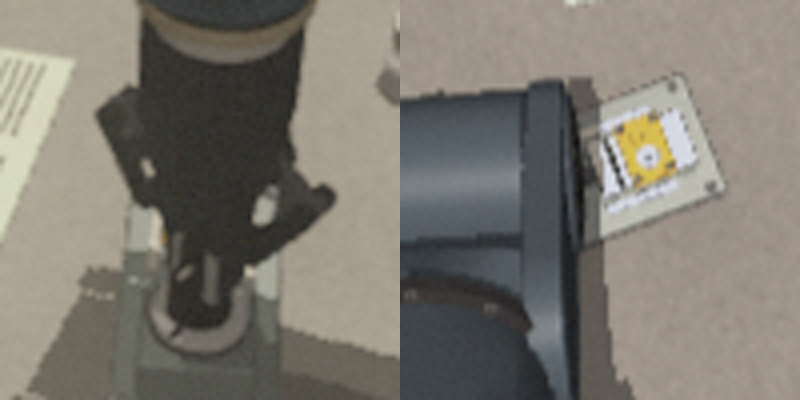

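The jaw has closed up on the block, now at ab (650,150) and almost on the fixed jaw. The knob is following, still at the light torque of about 0.12. I'll go on in fine steps and stop when the torque collapses.

Run:
```python
from h import *
q0=np.load("q0.npy"); a=q0[5]; s=1.8; pk=0; log=[]
while s<2.5:
    s+=.035; turn(q0,a+s); t=[]
    for i in range(3): bot.dwell(.015); t.append(get_obs()["wrist_torque"][2])
    m=np.mean(t); pk=max(pk,m); log.append((round(s,3),round(m,3)))
    if pk>.2 and m<pk-.12: print("CLICK"); break
    if m>.6: break
print(log); st("end")
```

```text
CLICK
[(1.835, np.float64(0.17)), (1.87, np.float64(0.179)), (1.905, np.float64(0.204)), (1.94, np.float64(0.183)), (1.975, np.float64(0.188)), (2.01, np.float64(0.224)), (2.045, np.float64(0.205)), (2.08, np.float64(0.247)), (2.115, np.float64(0.274)), (2.15, np.float64(0.266)), (2.185, np.float64(0.246)), (2.22, np.float64(0.277)), (2.255, np.float64(0.303)), (2.29, np.float64(0.282)), (2.325, np.float64(0.135))]
end [ 3.867e+01  4.885e+02  7.483e+01  5.704e+01 -9.770e+00 -1.263e+01
  1.405e+01  1.269e+01  6.053e+01  3.000e-02]
```

Run:
```python
from h import *
t=[]
for i in range(10): bot.dwell(.03); t.append(round(get_obs()["wrist_torque"][2],3))
print(t,get_obs()["joint_positions"][5]-np.load("q0.npy")[5],get_obs()["opening"])
```

```text
[np.float64(-0.024), np.float64(-0.002), np.float64(0.092), np.float64(0.049), np.float64(0.046), np.float64(0.063), np.float64(0.042), np.float64(0.08), np.float64(0.059), np.float64(0.068)] 2.3249830583009454 12.436027185757869
```

Run:
```python
from h import *
np.set_printoptions(precision=2,suppress=True)
claw.command_gripper(20); st("rel"); claw.command_gripper(40)
P=get_obs()["eef_pos"]; R=get_obs()["tcp_rot"]
bot.line_to([P[0],P[1],150],speed=120)
bot.goto([370,-165,200],down(YH+np.pi) if ik([370,-165,200],down(YH+np.pi))is not None and abs(ik([370,-165,200],down(YH+np.pi))[5])<2.8 else down(YH)); st("clear")
p=cams.snapshot("top"); c=cloud(p); g=p["color"].astype(int); cv2.imwrite("pics/end.png",p["color"][:,:,::-1])
d=c[...,:2]-HO; hx,hy,z=d@HX,d@HY,c[...,2]
m=(abs(hx)<30)&(abs(hy+39)<30)&(z>38)&(z<60)&(g[...,0]-g[...,2]>40)
print("block",m.sum(),cv2.minAreaRect(np.c_[hx[m],hy[m]].astype(np.float32)),np.median(z[m]))
k=(abs(hx)<40)&(abs(hy-58)<40)&(z>92)&(z<112); print("knob",k.sum(),cv2.minAreaRect(c[k][:,:2].astype(np.float32)))
b=np.round(hy/2)*2
print([(int(v),int(np.median(z[(abs(hx)<14)&(b==v)]))) for v in np.arange(-80,20,2.)])
for n in("top","side"):
    p=cams.snapshot(n)
    for t in("click_pin","knob"):
        print(n,t,[(round(r["confidence"],2),np.array(r["xy"]),(at_z(p,r["xy"],103 if t!="knob" else 62)[:2]-[490.7,76.3])) for r in spotter.pinpoint(n,t)[:2]])
```

```text
rel [ 39.24 490.92  76.23  57.19   0.7    0.09  -0.19  19.53   0.    -0.  ]
clear [  41.79  370.17 -164.7   199.73    0.94    0.41   -0.32   39.73    0.
    0.04]
block 151 ((1.1947441101074219, -44.2472038269043), (42.94304656982422, 33.21296310424805), 0.29726022481918335) 47.35893649457131
knob 96 ((490.2557067871094, 76.19265747070312), (45.22384262084961, 13.922127723693848), 48.3297233581543)
[(-80, 21), (-78, 20), (-76, 41), (-74, 43), (-72, 42), (-70, 43), (-68, 43), (-66, 42), (-64, 43), (-62, 44), (-60, 43), (-58, 48), (-56, 47), (-54, 46), (-52, 48), (-50, 48), (-48, 47), (-46, 47), (-44, 48), (-42, 49), (-40, 49), (-38, 47), (-36, 46), (-34, 47), (-32, 47), (-30, 48), (-28, 47), (-26, 44), (-24, 45), (-22, 42), (-20, 41), (-18, 43), (-16, 45), (-14, 44), (-12, 42), (-10, 44), (-8, 44), (-6, 23), (-4, 36), (-2, 22), (0, 22), (2, 22), (4, 22), (6, 23), (8, 29), (10, 22), (12, 29), (14, 30), (16, 23), (18, 23)]Traceback (most recent call last):
  File "<stdin>", line 17, in <module>
ValueError: it knows: fixed_face, holder, jar, jaw, knob, knob_grip, loupe, movement, screwdriver
```

The knob bar now stands 131° (2.29 rad) clockwise of its start, so it did not fall back on release. I'll confirm with the collar's black line, measured numerically: about 22° between it and the knob's white end means one click, 0° none and 45° two.

Run:
```python
from h import *
K=np.array([490.5,76.2])
for n in("top","side"):
    g=0
    for i in range(4): p=cams.snapshot(n); g=g+cv2.cvtColor(p["color"],cv2.COLOR_RGB2GRAY).astype(np.float32)/4
    for r,zz in((20,62),(22,62),(24,62)):
        out=[]
        for a in range(0,360,10):
            X=np.array([K[0]+r*np.cos(np.radians(a)),K[1]+r*np.sin(np.radians(a)),zz]); x=p["R"]@X+p["t"]
            u=p["fx"]*x[0]/x[2]+p["cx"]; v=p["fy"]*x[1]/x[2]+p["cy"]
            out.append(int(cv2.getRectSubPix(g,(1,1),(float(u),float(v)))[0,0]))
        print(n,r,zz,out)
```

```text
top 20 62 [214, 211, 177, 100, 62, 136, 143, 75, 177, 213, 213, 205, 195, 202, 200, 194, 201, 198, 201, 197, 163, 80, 40, 36, 72, 162, 205, 208, 210, 213, 210, 207, 207, 213, 211, 213]
top 22 62 [212, 204, 186, 115, 57, 140, 135, 80, 186, 213, 212, 210, 212, 213, 211, 213, 211, 213, 213, 213, 188, 113, 84, 83, 137, 188, 213, 212, 213, 214, 213, 206, 207, 213, 205, 210]
top 24 62 [197, 181, 185, 121, 77, 136, 110, 75, 181, 206, 198, 194, 196, 207, 196, 204, 193, 201, 214, 207, 192, 167, 164, 165, 170, 188, 181, 190, 175, 193, 191, 172, 179, 193, 188, 196]
side 20 62 [68, 112, 145, 127, 111, 112, 104, 101, 92, 154, 163, 165, 164, 156, 149, 140, 149, 149, 147, 155, 141, 97, 64, 50, 52, 51, 50, 52, 52, 53, 52, 50, 53, 52, 53, 55]
side 22 62 [125, 159, 175, 147, 124, 125, 140, 128, 112, 172, 179, 184, 187, 184, 184, 185, 185, 182, 173, 173, 164, 110, 75, 50, 52, 51, 51, 53, 51, 53, 53, 53, 54, 53, 53, 65]
side 24 62 [148, 159, 152, 136, 123, 114, 153, 148, 121, 181, 184, 190, 195, 195, 193, 195, 195, 193, 180, 176, 172, 149, 101, 52, 50, 51, 51, 52, 51, 53, 54, 56, 55, 53, 58, 109]
```

The black line is at about 70° and the knob's white end at about 48°, a 22° (0.39 rad) offset, so exactly one click. The block is flat and clamped, and the arm is clear.

```bash
python3 -c "
from h import *
print(workorder.sign_off())"
```

```text
the job is handed in; nothing more can be done
None
```

The brass movement lies flat between the jaws and is clamped at exactly one click of the knob (0.39 rad collar offset measured); the arm is clear, nothing else on the bench was touched, and the job was handed in at about 42 s.

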